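# Clamp the amber bottle for filling: wind the ratchet knob to the right tooth

## Task

Take the middle-sized of the three amber bottles standing on the table, stand it upright in the V cradle of the bottle clamp and let go of it. Then wind the clamp's ratchet knob clockwise, click by click: the pad pushes bottle and sliding cradle back until the cradle meets its stop. At the first tooth where the sprung pad is itself pushed back, go exactly one tooth further, so that the pawl holds the bottle snug but not overtightened, and let go of the knob. Be gentle with the glass and leave the other things on the table where they are.

Things in the scene. Friction and masses are not known exactly. Their poses are not given: they have to be found in the camera images.
- bottle: The bottle to clamp: amber glass with a black screw cap, the middle-sized of the three amber bottles standing on the table (not those in the basket). Round body 44 mm diameter, 95 mm tall over all; the cap is 30 mm diameter and takes up the top 23 mm (grip it there). About 140 g. Origin: centre of its underside; z up along the bottle.
- clamp: The bottle clamp, fixed to the table: white base plate 130 x 310 mm, 12 mm thick, a grey ratchet housing at one end, a sliding V cradle and its stop at the other. Origin: on the table near the plate's middle; y points from housing to cradle (the way the pad advances), z up. Knob shaft at y = -85 mm; ratchet wheel 64 mm across, 69 to 79 mm above the table.
- cradle_seat (a point): Point on the floor of the white V cradle (16.5 mm above the table) under the axis of a bottle standing home against both V walls. Axes as the clamp's: the V opens to -y (to the pad), its walls are at 45 degrees either side of +y, 50 mm tall; the floor reaches 22 mm from here to -y. At the start 6 to 8 mm lie between the pad and a bottle home in the V.
- knob_grip (a point): Point on the knob's vertical axis, 104 mm above the table, at the height to grip. The knob is a black bar 42 mm long (this point's x axis), 14 mm thick (y axis) and 38 mm tall, from 79 to 117 mm above the table, standing on the ratchet wheel; keep fingertips above 81 mm. It turns with the wheel.
- knob (a joint): Knob and wheel angle, rad: 0 at the start, growing clockwise from above, up to 4.19. 12 teeth: the pawl catches every 0.524 rad; to click past a tooth turn 0.05 to 0.1 rad beyond it. Let go in between, it springs back to the last tooth. A tooth moves the jaw 4 mm (7.64 mm/rad). Turning takes about 0.05 N m, more at a click, and 0.011 more for each mm the pad is pushed back.
- pad: Black rubber pad 34 mm wide, 30 mm tall, 8 mm thick on a stem sprung in the aluminium jaw. Origin: middle of its front face, 42 mm up, at y = -2 mm in the clamp's frame at the start; axes as the clamp's. Free, it moves with the jaw, 14 mm ahead of it; loaded, it lags behind (the gap closes): 1.5 N per mm. Pushing bottle and cradle along takes under 0.7 mm of lag.
- pawl (a joint): Angle of the brass sprung pawl on the deck beside the wheel, on the side away from the cradle, rad: within 0.03 of 0 when its nose is down in a tooth, growing to 0.17 as it rides up a tooth, then snapping back. Turning it counter-clockwise by its tail stud (64 mm from the nose) lifts it and lets the jaw spring back to the start.
- slim_bottle: Bystander: slim amber bottle, 32 mm diameter, 118 mm tall. Origin under its centre.
- squat_jar: Bystander: squat amber jar, 58 mm diameter, 60 mm tall. Origin under its centre.
- beaker: Bystander: clear beaker, 80 mm diameter, 105 mm tall. Origin under its centre.
- dish: Bystander: flat white dish, 84 mm diameter, 18 mm tall. Origin under its centre.
- stopper: Bystander: cork stopper, 28 mm diameter, 22 mm tall. Origin under its centre.
- clear_bottle: Bystander: clear glass bottle with white cap, 40 mm diameter, 82 mm tall. Origin under its centre.
- cradle (a joint): How far the cradle has slid to +y in the clamp, m (0.004 to 0.006 at the start). It slides with little friction (0.5 N) until its back meets an aluminium stop block. The stop is set differently each time, after 0 to 12 mm of travel, and is not measured: the tooth to stop at must be found by feel or by watching the pad.
There are look-alikes about, which are no part of the job. Leave any blue or pink look-alike of the bottle alone.

How it is judged:
By the outcome, as a careful person would: the job done as asked, in the order asked, and still so for the second after the job is handed in, with the robot touching nothing.
It also fails if it takes over 72 s, if anything falls off the work surface, if the arm or the gripper's body presses on something with over 40 N, if the wrist force passes 120 N, or if a joint passes its speed limit or range.

## Robot

A 6-joint arm with a two-finger parallel gripper is mounted at the origin on the work surface. World frame = base frame: x ahead of the robot, y to its left, z up, the work surface at z = 0. Lengths are in m, angles in rad, forces in N, time in s.
With the tool pointing down it reaches from about 0.275 to 0.75 m from the base axis. Payload 10.2 kg.
Tool frame: the origin (TCP) lies midway between the tips of the shut fingers; the grasp point (between the pads) lies 19 mm behind it; z points along the fingers, y is the line along which they close (so a half turn about z gives the same grasp; the last joint's range is limited). The gripper opens to 88 mm and grips with 3 to 60 N. Pads are 18 mm wide; open, the fingers measure 123 mm over their backs; the gripper's body (75 mm by 187 mm) begins 45 mm behind the grasp point.
Start: joints at [1.077, 0.313, 1.498, -0, 1.331, -0.223], TCP at [0.14, 0.506, 0.239] pointing down, gripper open.
Joint ranges: [-2.94, 2.94], [-0.97, 2.17], [0.19, 2.56], [-1.23, 4.37], [0.02, 3.11], [-2.88, 2.88]. Speed limits (rad/s): [2.39, 2.39, 3.01, 3.14, 3.14, 3.14].

## Interface

Orientations are given as a unit quaternion [x, y, z, w].
In Python, from bench import sensors, imaging, ticket gives the robot as it stands.
- The arm moves only by the tool drive_tool, never from a script. Its argument "deltas" is one flat list of numbers, 5 for each row, row after row: the shift along the tool's x, y, z scaled (see below), then the turn about the tool's z scaled (see below), then the opening in per cent of the stroke, from 0 (shut) to 100 (fully open). In form: [dx, dy, dz, turn, hand, dx, dy, dz, turn, hand, ...]. A call has 1 to 5 rows; each row is the pose to reach, as a shift and turn from the pose commanded when the call began, along the tool's axes at that moment; what a row does not reach only later rows make up. The controller multiplies each number of a shift by 1000 mm and each number of a turn by 90 degrees. A row lasts 1/12 s, in which the tool goes at most 41.7 mm and 7.16 degrees, less where a joint would pass 70% of its speed; a pose out of reach is approached as far as the arm can. A call with a number of a shift or a turn outside -1 to 1 is refused whole. A call with a gripper value outside its range is refused whole. The fingers move at their own pace and stop on an object; "grip_force" is the grip in N (left out, the last holds). Time passes only in rows, so rows that repeat a pose let the fingers close. It gives the time, the measured TCP pose, the force, the opening and the grip force at its end, in the units of the state.
- sensors.get_obs(): the state, without advancing time (a new reading comes with each control period).
- imaging.read_camera(name): name is "scene" or "top"; returns the picture (400x640x3 uint8, red, green, blue); there is no depth.
- imaging.camera_info(name): a dict with "fx", "fy", "cx", "cy" (pixels), "pose" (4x4, takes a point from camera to world coordinates). Camera axes: x right, y down, z forward; pixel columns grow to the right and rows downward; lengths in m; the calibration is good to about 2 mm. A picture is of the moment at which its call begins. camera_info takes no time and is no camera call.
- ticket.hand_in(): hands the job in; it is judged then, once.
The state is a dict: "clock": time; "qpos": joint angles; "qvel": joint speeds; "tau": joint torques, N m; "eef_pos": TCP position; "tcp_rot": TCP orientation; "force": force on the tool from outside, world axes, zero at the start; "moment": the same for the moment, N m; "width": opening from 0.0 (shut) to 1.0 (fully open); "finger_force": force on a finger pad.
Only numpy, scipy, OpenCV 4.12 (cv2) and the standard library are available. Lean on these libraries where they do the work, as an engineer would, in place of code of your own. Each camera call takes 0.05 s, during which the arm holds its last target. There are 200 camera calls.

## Working session

There is one attempt and no reset: what is moved stays moved. The work goes in short steps, Python scripts to look and compute and a tool call to move; the robot and the scene stay as the last step left them, time stands still between calls to the robot, and variables do not carry over. Pictures are saved under pics/ and viewed, at most 10 in all, crops included, and the job is handed in when it is done.

Besides the shell and the picture viewer there is one more tool, called after "Request:" as name(argument=value, ...) on one line, values as JSON. drive_tool: Moves the arm, as the interface text tells. Shifts and turns lie within -1 to 1; 1 stands for 1000 mm of shift or 90 degrees of turn. Its arguments: {"type":"object","properties":{"deltas":{"type":"array"},"grip_force":{"type":"number"}},"required":["deltas"]}

```bash
ls; mkdir -p pics
python3 - <<'E'
from bench import sensors, imaging
import cv2
for n in ("scene","top"):
    cv2.imwrite(f"pics/{n}0.png",imaging.read_camera(n)[:,:,::-1]); i=imaging.camera_info(n); print(n,i)
print(sensors.get_obs())
E
```

```text
pics
scene {'fx': 451.7062359065986, 'fy': 451.7062359065986, 'cx': 324.3379190366448, 'cy': 195.001602454784, 'pose': array([[-0.45664291,  0.6368234 , -0.62123523,  1.27432871],
       [ 0.88945502,  0.31217768, -0.33378866,  0.44287595],
       [-0.01862866, -0.70498302, -0.70897949,  0.86986831],
       [ 0.        ,  0.        ,  0.        ,  1.        ]])}
top {'fx': 365.34968114061155, 'fy': 365.34968114061155, 'cx': 317.7659970050599, 'cy': 204.5329152554372, 'pose': array([[ 0.02807985, -0.98495864,  0.1704934 ,  0.44819435],
       [-0.99953823, -0.02568514,  0.01623574,  0.05864431],
       [-0.01161238, -0.17087057, -0.98522505,  0.80874916],
       [ 0.        ,  0.        ,  0.        ,  1.        ]])}
{'clock': 0.1, 'qpos': array([ 1.07658423e+00,  3.13362791e-01,  1.49837167e+00, -2.83792524e-05,
        1.33101166e+00, -2.23367806e-01]), 'qvel': array([ 0.0016676 ,  0.00032532, -0.00344954, -0.00085203,  0.00064096,
       -0.00088445]), 'tau': array([ 4.05043858e-03, -4.02808213e+01, -2.52646512e+01,  6.95763552e-02,
        3.41733301e-02, -2.15183877e-05]), 'eef_pos': array([0.14035108, 0.50565235, 0.23823032]), 'tcp_rot': array([ 1.35005236e-01,  9.90844717e-01, -5.44851045e-04, -1.89612155e-04]), 'force': array([ 0.09035891, -0.2604113 ,  0.26875745]), 'moment': array([-0.01078359, -0.02306184, -0.03245575]), 'finger_force': 0.0, 'width': 0.9962983365436614}
```

View pics/scene0.png

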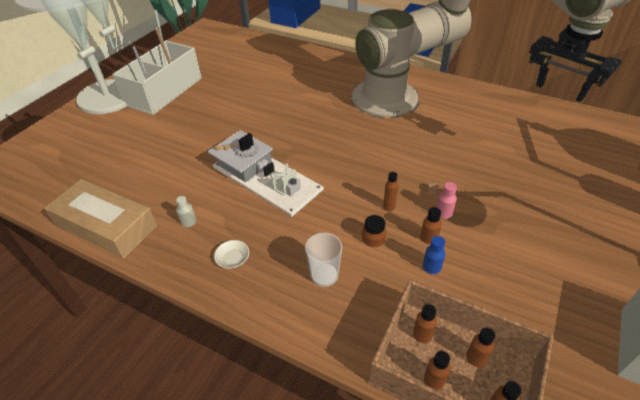

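View pics/top0.png

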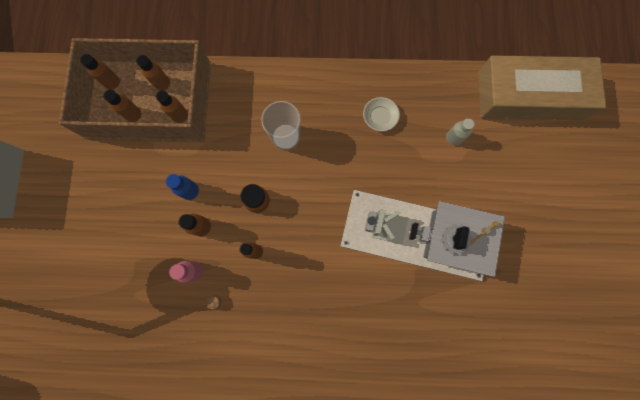

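Scene and top views: the table's amber candidates are top (190,223) / scene (431,225), a medium bottle; top (247,250) / scene (391,190), slim; and top (254,197) / scene (374,230), squat jar. The first one fits as middle-sized. The blue and pink bottles and the basket bottles are excluded. The clamp is at top (420,235). I'll enlarge to confirm.

Run:
```python
import cv2
s=cv2.imread("pics/scene0.png");t=cv2.imread("pics/top0.png")
a=cv2.resize(s[160:280,350:470],None,fx=3,fy=3,interpolation=cv2.INTER_CUBIC)
b=cv2.resize(t[170:290,150:270],None,fx=3,fy=3,interpolation=cv2.INTER_CUBIC)
cv2.imwrite("pics/bott.png",cv2.hconcat([a,b]))
cv2.imwrite("pics/clamp.png",cv2.resize(t[180:290,335:515],None,fx=4.4,fy=4.4,interpolation=cv2.INTER_CUBIC))
```

```text
(no output)
```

View pics/bott.png

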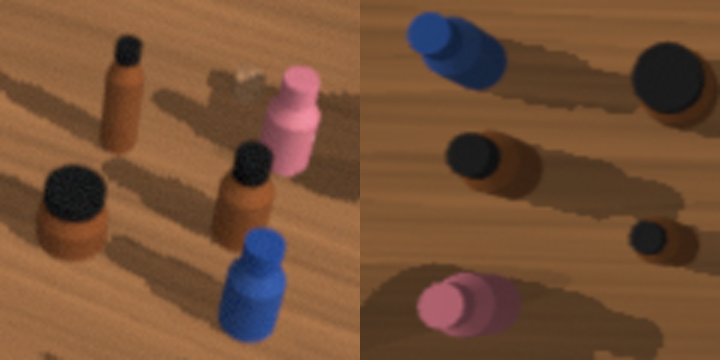

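View pics/clamp.png

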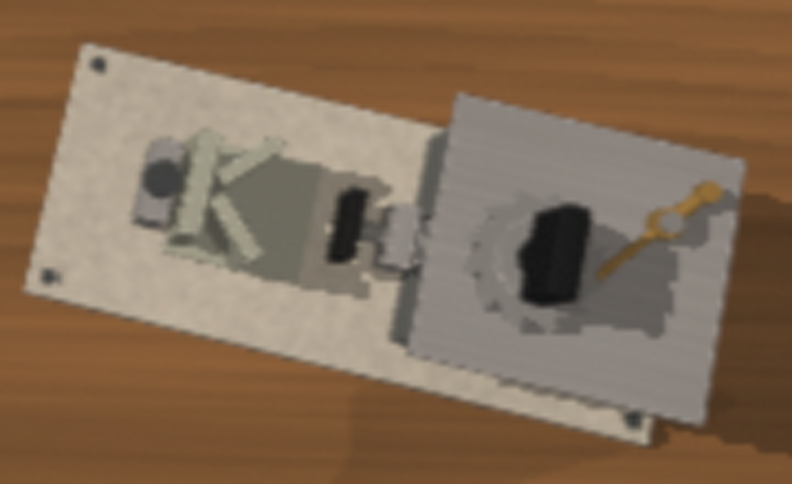

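The crops show the target cap at top ≈(187,222), medium bottle, confirmed by cap and shoulder against the slim bottle and jar. In the clamp crop: plate corners at (83,43), (25,292), (650,445), knob at (555,255), pad at (348,225).

```bash
cat > h.py <<'E'
import numpy as np, cv2
from bench import imaging, sensors
I={n:imaging.camera_info(n) for n in("scene","top")}
def ray(n,p,z):
    i=I[n];P=i["pose"];d=P[:3,:3]@np.array([(p[0]-i["cx"])/i["fx"],(p[1]-i["cy"])/i["fy"],1]);o=P[:3,3]
    return o+d*(z-o[2])/d[2]
def proj(n,X):
    i=I[n];P=i["pose"];c=P[:3,:3].T@(np.array(X)-P[:3,3]);return np.array([i["fx"]*c[0]/c[2]+i["cx"],i["fy"]*c[1]/c[2]+i["cy"]])
def crop(img,r,k,name):
    x0,y0,x1,y1=r;cv2.imwrite(name,cv2.resize(img[y0:y1,x0:x1],None,fx=k,fy=k,interpolation=cv2.INTER_CUBIC))
E
python3 - <<'E'
from h import *
np.set_printoptions(precision=4,suppress=True)
s=cv2.imread("pics/scene0.png");t=cv2.imread("pics/top0.png")
# cap blobs
for n,im,r in(("top",t,(175,208,212,240)),("scene",s,(420,203,445,228)),("top",t,(445,215,480,260)),("scene",s,(232,128,262,155)),("top",t,(405,215,425,245))):
    x0,y0,x1,y1=r;m=(im[y0:y1,x0:x1].max(2)<48).astype(np.uint8)
    _,_,st,ce=cv2.connectedComponentsWithStats(m);k=1+st[1:,4].argmax();print(n,st[k][:5]+[x0,y0,0,0,0],ce[k]+[x0,y0])
f=lambda u,v:((u+.5)/4.4-.5+335,(v+.5)/4.4-.5+180)
A,B,C=[ray("top",f(*p),.012) for p in((83,43),(25,292),(650,445))]
print(A,B,C,np.linalg.norm(A-B),np.linalg.norm(C-B))
S=[ray("top",f(*p),.012) for p in((98,64),(48,276),(633,419))];print(S)
y=(B-C)/np.linalg.norm(B-C);x=(A-B)/np.linalg.norm(A-B);print("yaw y",np.degrees(np.arctan2(y[1],y[0])),np.degrees(np.arctan2(x[1],x[0])),"mid",(A+C)/2)
g=t[222:254,448:476].max(2);print(g)
E
```

```text
top [179 215  18  15 203] [187.8325 221.7488]
scene [427 207  13  15 144] [433.4722 214.4375]
top [453 227  16  22 268] [460.7836 237.8172]
scene [239 134  14  16 153] [245.4967 141.9216]
top [410 223   8  16  79] [413.5696 230.7215]
[ 0.6224 -0.0068  0.012 ] [0.4961 0.0204 0.012 ] [ 0.4309 -0.2825  0.012 ] 0.12910940423656514 0.3098303810566311
[array([ 0.6117, -0.0145,  0.012 ]), array([0.5043, 0.0091, 0.012 ]), array([ 0.443 , -0.2749,  0.012 ])]
yaw y 77.8359155590867 -12.126933321530927 mid [ 0.5266 -0.1446  0.012 ]
[[139 139 139 139 139 139 139 139 139 140 139 139 139 140 140 141 141 141
  142 142 143 143 144 143 142 142 142 142]
 [139 139 139 138 135 133 135 138 139 140 140 139 139 139 139 140 140 140
  140 141 142 141 143 144 144 144 144 144]
 [141 141 140 137 131 128 128 131 134 137 139 137 133 130 136 139 139 140
  140 140 140 140 141 142 142 142 142 143]
 [140 141 140 140 133 128 127 127 128 130 134 131 128 127 127 132 134 135
  136 139 140 140 141 141 141 141 140 142]
 [136 134 134 133 127 127 127 127 127 127 126 124 122 119  96  82  78  85
  100 125 134 138 140 141 141 1
[... 2471 characters left out ...]
120 127 127 127 123  96  66  47  34  24  22  24  25  30  34  37  44  57
   79  91  96  98  98  98  98  98  99  99]
 [110 124 127 127 127 124 120 104  84  64  57  62  65  68  78  84  84  85
   88  94  98 100 100  99  99  99  98  99]
 [108 122 128 128 127 127 127 124 122 120 120 121 119 102  93  92  90  89
   90  90  95  98  99 100 100  99 100  99]
 [136 125 126 127 127 126 127 127 127 127 127 127 127 122 117 114 101  95
   95  94  96  97  98  98  98  99  99  99]
 [140 129 129 129 127 120 106 117 124 127 127 127 125 111 102 102 100  98
  100 100 100 101  99  99  98  98  98  98]
 [142 139 136 131 128 114 102  98 100 119 127 127 125 110 100  98  98  98
   99 103 105 105 105 106 106 105 101  99]]
```

Run:
```python
from h import *
np.set_printoptions(precision=4,suppress=True)
cap=ray("top",(187.8,221.8),.085);print("cap blob top z85",cap,"scene z.085",ray("scene",(433.5,214.4),.0835))
t=cv2.imread("pics/top0.png");s=cv2.imread("pics/scene0.png")
g=t[208:240,172:212].astype(int);print("amber base",)
m=((t[:,:,2].astype(int)-t[:,:,0]>25)&(t[:,:,2]<110))[208:240,172:212]
# knob top face
E1=ray("top",(461.6,229),.117);E2=ray("top",(458.8,244),.117);F1=ray("top",(468.7,229),.117);F2=ray("top",(466.4,244),.117)
for a,b in((E1,E2),(F1,F2)):
    d=a-b;print("knob edge deg",np.degrees(np.arctan2(d[1],d[0])))
k=ray("top",(463.6,237.3),.117);print("knob",k,"scene",ray("scene",(245.5,139.5),.117))
a=np.radians(77.85);y=np.array([np.cos(a),np.sin(a),0]);x=np.array([np.sin(a),-np.cos(a),0])
M=np.array([.5266,-.1446,.0])
r=k-M;print("knob in plate frame x,y",r@x,r@y)
# pad top-front: pad dark blob in top image
print(t[220:242,405:432].max(2))
for n in("top","scene"):
    for Y in(0.025,):print(n,"seat proj",proj(n,M+Y*y+[0,0,.0165]),"pad top",proj(n,M-.002*y+[0,0,.057]),"knob",proj(n,M-.085*y+[0,0,.117]))
```

```text
cap blob top z85 [0.5316 0.3298 0.085 ] scene z.085 [0.5297 0.3314 0.0835]
amber base
knob edge deg -12.54939143779076
knob edge deg -10.931141399119849
knob [ 0.5124 -0.2063  0.117 ] scene [ 0.5206 -0.1985  0.117 ]
knob in plate frame x,y -0.000843378685822735 -0.06333340172378825
[[110 110 114 123 127 128 128 128 129 129 128 132 135 137 137 139 166 182
  186 185 185 185 183 182 178 141 102]
 [110 110 120 126 128 128 128 127 127 125 123 123 127 128 127 127 136 167
  180 185 186 185 183 183 179 139 100]
 [110 110 121 127 128 126 126 123 122  98  87  98 115 122 125 126 125 130
  139 172 185 185 182 180 173 128  95]
 [110 112 122 128 128 127 121  97  82  59  45  48  59  82 113 124 124 124
  134 169 184 183 181 179 162 118  92]
 [110 113 123 127 128 125 106  68  44  35  33  32  37  64 110 125 131 137
  164 179 182 182 183 181 151 110  92]
 [110 115 123 127 128 124  88  47  31  32  32  31  43  86 116 133 164 175
  178 179 180 179 181 178 141 103  91]
 [111 120 127 127 128 124  86  44  29  32  34  33  44  90 122 156 172 172
  149 148 158 156 156 158 133 102  91]
 [111 121 127 128 127 122 
[... 1145 characters left out ...]
  53 108 128 129 119  89  82 111
  138 145 144 143 140 129 108 101 120]
 [129 128 128 111  71  37  27  26  35  48  82 116 128 128 116  91 109 128
  140 145 144 142 139 119 108 103 116]
 [129 128 127 122  88  64  54  54  73 100 146 140 130 127 110  88 111 131
  140 141 142 142 140 115 127 116 126]
 [129 127 125 124 121 119 120 122 122 124 130 130 129 127 110  89  86  90
   90  98 116 138 142 106  86  89 127]
 [128 127 124 123 124 125 126 128 127 126 125 127 134 134 124 113 109  98
   91  88  93  88  80  67  62  92 135]]
top seat proj [405.5485 231.0865] pad top [422.9135 232.2336] knob [475.1032 239.5948]
scene seat proj [271.8073 178.0825] pad top [263.2168 163.1121] knob [239.0664 134.1471]
```

Request:
drive_tool(deltas=[0, 0, 0, -0.037, 65, 0, 0, 0, -0.037, 65], grip_force=15)

```text
clock: 0.27
eef_pos: [0.1404, 0.5057, 0.2384]
tcp_rot: [0.105, 0.994, -0.0, -0.0]
force: [0.1, -0.5, -0.6]
width: 0.875
finger_force: 0.0
```

Request:
drive_tool(deltas=[-0.04, -0.01, 0, 0, 65, -0.08, -0.02, 0, 0, 65, -0.12, -0.03, 0, 0, 65, -0.16, -0.04, 0, 0, 65, -0.2, -0.05, 0, 0, 65])

```text
clock: 0.68
eef_pos: [0.3268, 0.4136, 0.2386]
tcp_rot: [0.107, 0.994, -0.0, -0.0]
force: [-0.7, 1.3, -0.3]
width: 0.653
finger_force: 0.0
```

Request:
drive_tool(deltas=[-0.04, -0.01, 0, 0, 65, -0.08, -0.02, 0, 0, 65, -0.12, -0.03, 0, 0, 65, -0.16, -0.035, 0, 0, 65, -0.2, -0.039, 0, 0, 65])

```text
clock: 1.1
eef_pos: [0.5143, 0.3331, 0.2387]
tcp_rot: [0.107, 0.994, -0.0, -0.0]
force: [0.5, 0.6, 0.5]
width: 0.651
finger_force: 0.0
```

Request:
drive_tool(deltas=[-0.0185, 0, 0.04, 0, 65, -0.0185, 0, 0.08, 0, 65, -0.0185, 0, 0.08, 0, 65, -0.0185, 0, 0.08, 0, 65])

```text
clock: 1.43
eef_pos: [0.5299, 0.3303, 0.1576]
tcp_rot: [0.107, 0.994, -0.001, -0.002]
force: [0.1, -0.5, 0.9]
width: 0.647
finger_force: 0.0
```

Request:
drive_tool(deltas=[-0.001, 0, 0.03, 0, 65, -0.001, 0, 0.06, 0, 65, -0.001, 0, 0.082, 0, 65, -0.001, 0, 0.082, 0, 65, -0.001, 0, 0.082, 0, 65])

```text
clock: 1.85
eef_pos: [0.5322, 0.3312, 0.0792]
tcp_rot: [0.106, 0.994, 0.001, 0.001]
force: [-0.0, 0.4, 0.6]
width: 0.652
finger_force: 0.0
```

Request:
drive_tool(deltas=[0, 0, 0, 0, 20, 0, 0, 0, 0, 20, 0, 0, 0, 0, 20, 0, 0, 0, 0, 20, 0, 0, 0, 0, 20], grip_force=15)

```text
clock: 2.27
eef_pos: [0.5321, 0.3305, 0.0777]
tcp_rot: [0.106, 0.994, 0.0, 0.001]
force: [-1.0, 0.4, 3.7]
width: 0.338
finger_force: 15.0
```

Request:
drive_tool(deltas=[0, 0, -0.01, 0, 20, 0, 0, -0.04, 0, 20, 0, 0, -0.08, 0, 20, 0, 0, -0.12, 0, 20, 0, 0, -0.15, 0, 20])

```text
clock: 2.68
eef_pos: [0.5318, 0.3304, 0.2309]
tcp_rot: [0.106, 0.994, 0.001, 0.001]
force: [0.2, -0.5, -0.4]
width: 0.329
finger_force: 15.0
```

Request:
drive_tool(deltas=[-0.004, -0.018, 0, 0, 20, -0.012, -0.055, 0, 0, 20, -0.02, -0.092, 0, 0, 20, -0.028, -0.129, 0, 0, 20, -0.036, -0.166, 0, 0, 20])

```text
clock: 3.1
eef_pos: [0.5313, 0.1589, 0.2274]
tcp_rot: [0.106, 0.994, -0.0, 0.0]
force: [0.9, -0.0, -1.3]
width: 0.336
finger_force: 15.0
```

Request:
drive_tool(deltas=[-0.008, -0.037, 0, 0, 20, -0.016, -0.074, 0, 0, 20, -0.024, -0.11, 0, 0, 20, -0.032, -0.147, 0, 0, 20, -0.039, -0.174, 0, 0, 20])

```text
clock: 3.52
eef_pos: [0.5327, -0.0205, 0.2274]
tcp_rot: [0.107, 0.994, -0.0, 0.0]
force: [-0.8, 0.3, -1.2]
width: 0.331
finger_force: 15.0
```

Request:
drive_tool(deltas=[-0.007, -0.03, 0, 0, 20, -0.014, -0.06, 0, 0, 20, -0.019, -0.079, 0, 0, 20, -0.019, -0.079, 0, 0, 20, -0.019, -0.079, 0, 0, 20])

```text
clock: 3.93
eef_pos: [0.535, -0.0996, 0.227]
tcp_rot: [0.107, 0.994, 0.0, -0.0]
force: [-0.2, 0.5, -1.4]
width: 0.331
finger_force: 15.0
```

Request:
drive_tool(deltas=[-0.001, 0, 0.02, 0, 20, -0.001, 0, 0.045, 0, 20, -0.001, 0, 0.055, 0, 20, -0.001, 0, 0.055, 0, 20, -0.001, 0, 0.055, 0, 20])

```text
clock: 4.35
eef_pos: [0.5363, -0.0986, 0.1724]
tcp_rot: [0.106, 0.994, 0.0, 0.0]
force: [-0.1, -0.1, -0.4]
width: 0.332
finger_force: 15.0
```

Run:
```python
from h import *
a=imaging.read_camera("scene")[:,:,::-1];b=imaging.read_camera("top")[:,:,::-1]
cv2.imwrite("pics/s1.png",a);cv2.imwrite("pics/t1.png",b)
A=cv2.resize(a[80:220,200:330],None,fx=3,fy=3,interpolation=2);B=cv2.resize(b[180:320,330:460],None,fx=3,fy=3,interpolation=2)
cv2.imwrite("pics/v1.png",cv2.hconcat([A,B]));print(sensors.get_obs()["eef_pos"])
```

```text
[ 0.53672426 -0.09910318  0.17317545]
```

View pics/v1.png

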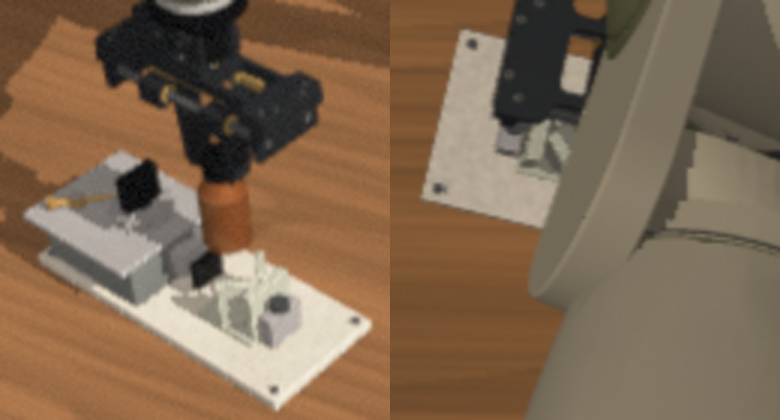

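The scene crop shows the bottle hanging over the V, lower end near scene (276,161). The top view is blocked by the arm. I'll check its lateral position numerically.

Run:
```python
from h import *
a=cv2.imread("pics/s1.png").astype(int)
m=((a[:,:,2]-a[:,:,0]>35)&(a[:,:,2]<150))[138:165,262:290]
for r in range(0,27,3): 
    c=np.flatnonzero(m[r]); print(138+r,c.min()+262 if len(c) else 0,c.max()+262 if len(c) else 0)
t=np.linspace(0,6.28,60)
def ring(cx,cy,z):
    p=np.array([proj("scene",(cx+.022*np.cos(q),cy+.022*np.sin(q),z)) for q in t]);return p.min(0),p.max(0)
print(ring(.5367,-.0991,.0955),ring(.5367,-.0991,.125))
```

```text
138 266 283
141 266 289
144 266 282
147 266 282
150 267 289
153 268 289
156 268 289
159 268 285
162 269 282
(array([266.23518406, 154.24130056]), array([282.97751194, 165.18017597])) (array([264.97947923, 145.5779476 ]), array([282.0245639 , 156.48233797]))
```

Request:
drive_tool(deltas=[0.001, -0.001, 0.015, 0, 20, 0.001, -0.001, 0.03, 0, 20, 0.001, -0.001, 0.045, 0, 20, 0.001, -0.001, 0.058, 0, 20, 0.001, -0.001, 0.066, 0, 20])

```text
clock: 4.87
eef_pos: [0.5351, -0.1, 0.1056]
tcp_rot: [0.106, 0.994, -0.0, 0.0]
force: [-0.6, 0.0, -1.1]
width: 0.34
finger_force: 15.0
```

Request:
drive_tool(deltas=[0, 0, 0.004, 0, 20, 0, 0, 0.007, 0, 20, 0, 0, 0.009, 0, 20, 0, 0, 0.01, 0, 20])

```text
clock: 5.2
eef_pos: [0.5352, -0.1001, 0.0962]
tcp_rot: [0.106, 0.994, -0.0, 0.0]
force: [0.1, -0.4, -0.5]
width: 0.336
finger_force: 15.0
```

Request:
drive_tool(deltas=[0, 0, 0.001, 0, 20, 0, 0, 0.002, 0, 20, 0, 0, 0.0025, 0, 20])

```text
clock: 5.45
eef_pos: [0.5354, -0.1002, 0.0941]
tcp_rot: [0.106, 0.994, -0.0, 0.001]
force: [-1.5, 0.9, 8.0]
width: 0.331
finger_force: 15.0
```

Request:
drive_tool(deltas=[0, 0, -0.0006, 0, 20, 0, 0, -0.0006, 0, 45, 0, 0, -0.0006, 0, 60, 0, 0, -0.0006, 0, 60, 0, 0, -0.0006, 0, 60])

```text
clock: 5.87
eef_pos: [0.5349, -0.1001, 0.0938]
tcp_rot: [0.106, 0.994, -0.0, 0.0]
force: [-0.5, -0.3, 0.2]
width: 0.592
finger_force: 0.0
```

Request:
drive_tool(deltas=[0, 0, -0.02, 0, 60, 0, 0, -0.05, 0, 60, 0, 0, -0.08, 0, 60, 0, -0.02, -0.09, 0, 60, 0, -0.05, -0.09, 0, 60])

```text
clock: 6.28
eef_pos: [0.5256, -0.1484, 0.187]
tcp_rot: [0.105, 0.995, -0.001, 0.003]
force: [1.2, -0.6, -0.9]
width: 0.602
finger_force: 0.0
```

Request:
drive_tool(deltas=[0, -0.03, 0, 0, 60, 0, -0.059, 0, 0, 60, 0, -0.059, 0, 0, 60, 0, -0.059, 0, 0, 60])

```text
clock: 6.62
eef_pos: [0.5116, -0.2074, 0.1836]
tcp_rot: [0.107, 0.994, 0.0, -0.0]
force: [-0.6, 0.9, -0.3]
width: 0.604
finger_force: 0.0
```

```bash
cat >> h.py <<'E'
def shot(k):
    a=imaging.read_camera("scene")[:,:,::-1];b=imaging.read_camera("top")[:,:,::-1]
    cv2.imwrite(f"pics/s{k}.png",a);cv2.imwrite(f"pics/t{k}.png",b)
    A=cv2.resize(a[90:210,200:330],None,fx=3,fy=3,interpolation=2);B=cv2.resize(b[180:300,335:465],None,fx=3,fy=3,interpolation=2)
    cv2.imwrite(f"pics/v{k}.png",cv2.hconcat([A,B]));o=sensors.get_obs();print(o["clock"],o["eef_pos"],o["moment"],o["qpos"][5])
E
python3 -c "from h import *;shot(2)"
```

```text
6.7167 [ 0.51205781 -0.20580771  0.18374056] [ 0.02090835  0.03241921 -0.01545298] -1.9532239512233156
```

View pics/v2.png

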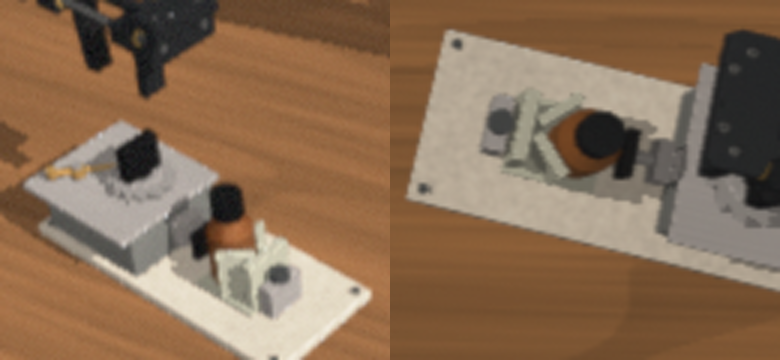

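The bottle stands upright in the V: cap at top (535,225), pad at top (543,230), just clear of it. Next is the knob.

Request:
drive_tool(deltas=[0, -0.0005, 0.03, 0, 60, 0, -0.0005, 0.06, 0, 60, 0, -0.0005, 0.085, 0, 50, 0, -0.0005, 0.098, 0, 40, 0, -0.0005, 0.098, 0, 40])

```text
clock: 7.13
eef_pos: [0.5109, -0.205, 0.0831]
tcp_rot: [0.105, 0.994, 0.001, -0.002]
force: [-0.4, -0.3, 0.2]
width: 0.408
finger_force: 0.0
```

Request:
drive_tool(deltas=[0, 0, 0, 0, 25, 0, 0, 0, 0, 10, 0, 0, 0, 0, 5, 0, 0, 0, 0, 5, 0, 0, 0, 0, 5], grip_force=15)

```text
clock: 7.55
eef_pos: [0.5123, -0.2084, 0.0872]
tcp_rot: [0.106, 0.994, -0.002, 0.001]
force: [-2.0, -6.0, 1.1]
width: 0.156
finger_force: 15.0
```

```bash
python3 -c "from h import *;shot(3)"
```

```text
7.65 [ 0.51226878 -0.20842203  0.08720521] [-0.8101866   0.2817481  -0.02485443] -1.9546095616552412
```

Request:
drive_tool(deltas=[0, -0.0017, 0, 0, 5, 0, -0.0017, 0, 0, 5])

```text
clock: 7.82
eef_pos: [0.5122, -0.2086, 0.0872]
tcp_rot: [0.106, 0.994, 0.0, 0.001]
force: [1.0, 2.4, 5.4]
width: 0.158
finger_force: 15.0
```

Request:
drive_tool(deltas=[0, 0, 0, 0.077, 5, 0, 0, 0, 0.154, 5, 0, 0, 0, 0.231, 5, 0, 0, 0, 0.308, 5, 0, 0, 0, 0.384, 5])

```text
clock: 8.23
eef_pos: [0.5122, -0.2087, 0.0872]
tcp_rot: [0.399, 0.917, 0.0, 0.001]
force: [-0.8, 1.7, 6.2]
width: 0.161
finger_force: 15.0
```

Request:
drive_tool(deltas=[0, 0, 0, 0, 5, 0, 0, 0, 0, 5])

```text
clock: 8.4
eef_pos: [0.5122, -0.2087, 0.0872]
tcp_rot: [0.397, 0.918, 0.0, 0.001]
force: [-0.3, 1.9, 5.5]
width: 0.161
finger_force: 15.0
```

```bash
python3 -c "from h import *;shot(4)"
```

```text
8.5 [ 0.5121522  -0.20870607  0.08715671] [ 0.30121819 -0.02839498  0.0080959 ] -1.354596849515875
```

View pics/v4.png

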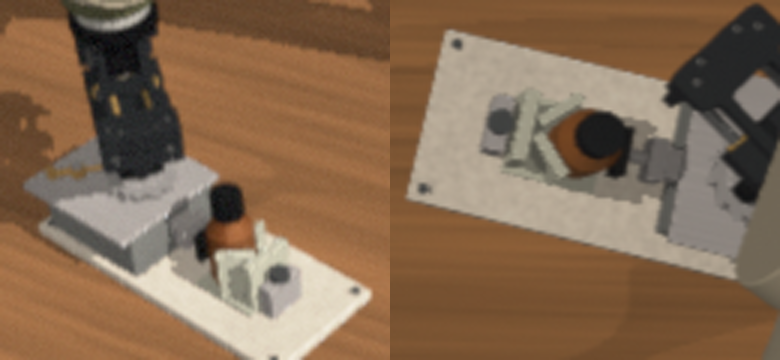

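Tooth 1 clicked. The jaw moved forward toward the bottle, the pad is near the cap's edge at top (545,240 in crop), and the bottle hasn't moved. I'll track features by optical flow.

```bash
cat >> h.py <<'E'
def track(ks):
    pts=dict(cap=(405,225),jaw=(424,233),pad=(413,236),crad=(380,226),vwall=(390,232),stop=(371,222),screw=(357,194.5))
    R=cv2.imread("pics/t2.png",0);p=np.float32(list(pts.values())).reshape(-1,1,2);d=np.array([-.978,-.21])
    for k in ks:
        q,st,e=cv2.calcOpticalFlowPyrLK(R,cv2.imread(f"pics/t{k}.png",0),p,None,winSize=(13,13),maxLevel=1)
        f=(q-p)[:,0];print(k,{n:tuple(np.round(v,2)) for n,v in zip(pts,f)})
E
python3 -c "from h import *;track([3,4])"
```

```text
3 {'cap': (np.float32(-0.02), np.float32(-0.01)), 'jaw': (np.float32(3.8), np.float32(-10.7)), 'pad': (np.float32(0.0), np.float32(0.02)), 'crad': (np.float32(0.01), np.float32(-0.01)), 'vwall': (np.float32(-0.01), np.float32(0.0)), 'stop': (np.float32(-0.01), np.float32(-0.0)), 'screw': (np.float32(0.02), np.float32(0.02))}
4 {'cap': (np.float32(0.03), np.float32(0.03)), 'jaw': (np.float32(-2.12), np.float32(-0.38)), 'pad': (np.float32(-2.3), np.float32(-0.31)), 'crad': (np.float32(0.01), np.float32(-0.01)), 'vwall': (np.float32(-0.0), np.float32(0.01)), 'stop': (np.float32(-0.01), np.float32(0.0)), 'screw': (np.float32(0.02), np.float32(0.02))}
```

Request:
drive_tool(deltas=[0, 0, 0, 0.07, 5, 0, 0, 0, 0.14, 5, 0, 0, 0, 0.21, 5, 0, 0, 0, 0.28, 5, 0, 0, 0, 0.333, 5])

```text
clock: 8.92
eef_pos: [0.512, -0.2088, 0.0872]
tcp_rot: [0.623, 0.783, 0.0, 0.001]
force: [0.1, 0.9, 6.0]
width: 0.157
finger_force: 15.0
```

Request:
drive_tool(deltas=[0, 0, 0, 0, 5, 0, 0, 0, 0, 5])

```text
clock: 9.08
eef_pos: [0.5121, -0.2088, 0.0872]
tcp_rot: [0.621, 0.784, 0.0, 0.001]
force: [0.2, 1.5, 5.8]
width: 0.161
finger_force: 15.0
```

```bash
python3 -c "from h import *;shot(5);track([3,4,5])"
```

```text
9.1833 [ 0.51205706 -0.20876221  0.08713837] [ 0.21747303  0.09758508 -0.04690066] -0.8315273968685708
3 {'cap': (np.float32(-0.02), np.float32(-0.01)), 'jaw': (np.float32(3.8), np.float32(-10.7)), 'pad': (np.float32(0.0), np.float32(0.02)), 'crad': (np.float32(0.01), np.float32(-0.01)), 'vwall': (np.float32(-0.01), np.float32(0.0)), 'stop': (np.float32(-0.01), np.float32(-0.0)), 'screw': (np.float32(0.02), np.float32(0.02))}
4 {'cap': (np.float32(0.03), np.float32(0.03)), 'jaw': (np.float32(-2.12), np.float32(-0.38)), 'pad': (np.float32(-2.3), np.float32(-0.31)), 'crad': (np.float32(0.01), np.float32(-0.01)), 'vwall': (np.float32(-0.0), np.float32(0.01)), 'stop': (np.float32(-0.01), np.float32(0.0)), 'screw': (np.float32(0.02), np.float32(0.02))}
5 {'cap': (np.float32(-1.35), np.float32(-0.23)), 'jaw': (np.float32(-4.02), np.float32(-0.8)), 'pad': (np.float32(-4.11), np.float32(-0.7)), 'crad': (np.float32(-1.07), np.float32(-0.35)), 'vwall': (np.float32(-1.08), np.float32(-0.18)), 'stop': (np.float32(-0.45), np.float32(-0.11)), 'screw': (np.float32(0.02), np.float32(0.03))}
```

Request:
drive_tool(deltas=[0, 0, 0, 0.07, 5, 0, 0, 0, 0.14, 5, 0, 0, 0, 0.21, 5, 0, 0, 0, 0.28, 5, 0, 0, 0, 0.333, 5])

```text
clock: 9.6
eef_pos: [0.5119, -0.2088, 0.0872]
tcp_rot: [0.804, 0.595, 0.0, 0.001]
force: [-1.5, 3.1, 5.8]
width: 0.16
finger_force: 15.0
```

Request:
drive_tool(deltas=[0, 0, 0, 0, 5, 0, 0, 0, 0, 5])

```text
clock: 9.77
eef_pos: [0.5119, -0.2088, 0.0872]
tcp_rot: [0.802, 0.597, 0.0, 0.001]
force: [-1.9, 1.3, 5.5]
width: 0.159
finger_force: 15.0
```

```bash
python3 -c "from h import *;shot(6);track([6])"
```

```text
9.8667 [ 0.51194078 -0.20877889  0.0871959 ] [ 0.1253561   0.31236539 -0.02177311] -0.3084643412190355
6 {'cap': (np.float32(-2.67), np.float32(-0.67)), 'jaw': (np.float32(-5.7), np.float32(-1.17)), 'pad': (np.float32(-5.55), np.float32(-0.97)), 'crad': (np.float32(-1.98), np.float32(-0.56)), 'vwall': (np.float32(-2.04), np.float32(-0.45)), 'stop': (np.float32(-0.79), np.float32(-0.18)), 'screw': (np.float32(0.03), np.float32(0.04))}
```

```bash
cat >> h.py <<'E'
def inc(i,j,pts,w=9):
    p=np.float32(pts).reshape(-1,1,2)
    q,st,e=cv2.calcOpticalFlowPyrLK(cv2.imread(f"pics/t{i}.png",0),cv2.imread(f"pics/t{j}.png",0),p,None,winSize=(w,w),maxLevel=1)
    print(i,j,[(int(a[0][0]),int(a[0][1]),*np.round((b-a)[0],2).tolist(),round(float(x[0]),1)) for a,b,x in zip(p,q,e)])
E
python3 - <<'E'
from h import *
o=np.array([.5306,-.1233,0]);y=np.array([.2105,.9776,0])
for z,c in((.1115,.027),(.066,.035),(.045,-.01),(.06,-.01)):print(z,proj("top",o+(c+.004)*y+[0,0,z])-proj("top",o+c*y+[0,0,z]))
inc(4,5,[(405,225),(398,225),(404,218),(420,235),(422,238),(425,230),(411,236),(413,228),(380,215),(379,230),(392,234)])
inc(5,6,[(404,225),(397,225),(403,218),(418,235),(420,238),(423,230),(409,236),(411,228),(379,215),(378,230),(391,234)])
def side(k):
    a=cv2.imread(f"pics/s{k}.png")[130:210,240:310];b=cv2.imread(f"pics/t{k}.png")[205:250,360:440]
    return cv2.vconcat([cv2.resize(a,(390,300),interpolation=2)[:, :],cv2.resize(b,(390,220),interpolation=2)])
cv2.imwrite("pics/c56.png",cv2.hconcat([side(5),side(6)]))
E
```

```text
0.1115 [-2.05435352 -0.49114182]
0.066 [-1.92712754 -0.46179749]
0.045 [-1.88596899 -0.45237787]
0.06 [-1.92371382 -0.46111113]
4 5 [(405, 225, -1.940000057220459, -1.399999976158142, 0.6), (398, 225, -1.2599999904632568, -0.3499999940395355, 1.2), (404, 218, -1.1100000143051147, -0.28999999165534973, 3.1), (420, 235, -1.899999976158142, -0.5699999928474426, 1.8), (422, 238, -1.340000033378601, -0.5, 4.3), (425, 230, -1.059999942779541, -0.009999999776482582, 4.6), (411, 236, -1.7400000095367432, -0.4300000071525574, 3.9), (413, 228, -1.8200000524520874, -0.23000000417232513, 2.2), (380, 215, -1.2899999618530273, 0.3199999928474426, 4.7), (379, 230, -1.190000057220459, -0.3199999928474426, 3.4), (392, 234, -1.100000023841858, -0.27000001072883606, 2.1)]
5 6 [(404, 225, -1.4199999570846558, 0.029999999329447746, 0.6), (397, 225, -1.3799999952316284, -0.3100000023841858, 1.4), (403, 218, -1.5800000429153442, -0.4099999964237213, 3.5), (418, 235, -1.8200000524520874, -0.36000001430511475, 1.9), (420, 238, -1.7699999809265137, -0.5299999713897705, 2.5), (423, 230, -1.899999976158142, -0.23999999463558197, 0.8), (409, 236, -1.3899999856948853, -0.33000001311302185, 3.8), (411, 228, -1.4199999570846558, -0.18000000715255737, 2.0), (379, 215, -0.7699999809265137, 0.029999999329447746, 4.5), (378, 230, -0.9100000262260437, -0.25, 3.3), (391, 234, -0.9800000190734863, -0.20000000298023224, 3.0)]
```

View pics/c56.png

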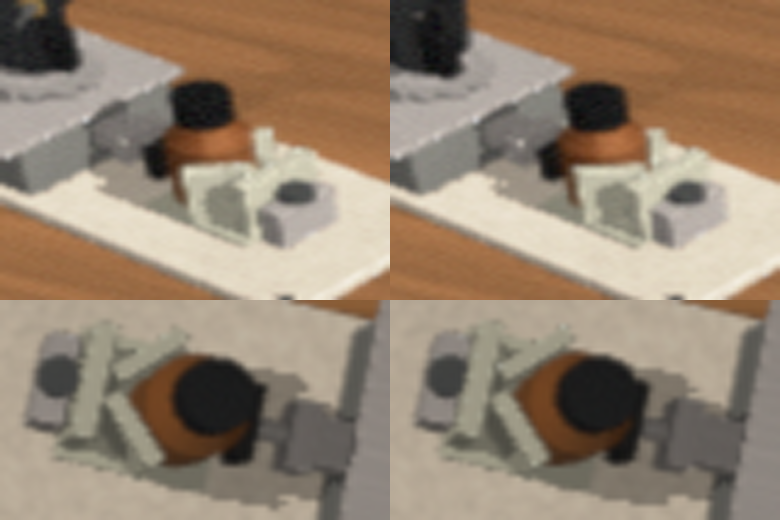

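Crop comparison of teeth 2 and 3: the cradle back is closing on the stop block at crop x≈75, and the jaw-pad stem is slightly shorter. Tooth 4 is needed either way, so I'll go there and measure.

Request:
drive_tool(deltas=[0, 0, 0, 0.07, 5, 0, 0, 0, 0.14, 5, 0, 0, 0, 0.21, 5, 0, 0, 0, 0.28, 5, 0, 0, 0, 0.333, 5])

```text
clock: 10.28
eef_pos: [0.5118, -0.2088, 0.0872]
tcp_rot: [0.93, 0.367, 0.0, 0.001]
force: [-0.3, 2.3, 6.1]
width: 0.158
finger_force: 15.0
```

Request:
drive_tool(deltas=[0, 0, 0, 0, 5, 0, 0, 0, 0, 5])

```text
clock: 10.45
eef_pos: [0.5118, -0.2087, 0.0872]
tcp_rot: [0.929, 0.369, 0.0, 0.001]
force: [-2.5, 1.0, 6.5]
width: 0.154
finger_force: 15.0
```

Run:
```python
from h import *
shot(7)
inc(5,7,[(404,225),(397,225),(403,218),(418,235),(420,238),(423,230),(409,236),(411,228),(379,215),(378,230),(391,234)])
inc(6,7,[(403,225),(396,225),(401,218),(416,235),(418,238),(421,230),(407,236),(409,228),(378,215),(377,230),(390,234)])
# straightened strips along clamp y at pad height, 8 px/mm-ish profile
o=np.array([.5306,-.1233,0]);y=np.array([.2105,.9776,0]);x=np.array([.9776,-.2105,0])
def strip(k,z,ys,xs):
    P=np.array([[proj("top",o+a*y+b*x+[0,0,z]) for a in ys] for b in xs],np.float32)
    return cv2.remap(cv2.imread(f"pics/t{k}.png",0),P[...,0],P[...,1],cv2.INTER_CUBIC)
ys=np.arange(-.045,.085,.0005)
rows=[]
for k in(2,4,5,6,7):
    rows.append(cv2.resize(strip(k,.05,ys,np.arange(-.026,.026,.0005)),None,fx=3,fy=1.15))
cv2.imwrite("pics/strips.png",cv2.vconcat(rows))
```

```text
10.55 [ 0.51181118 -0.20872083  0.08716935] [0.13987021 0.51908558 0.10921311] 0.21453522333896327
5 7 [(404, 225, -1.2300000190734863, 0.05000000074505806, 0.7), (397, 225, -1.4299999475479126, -0.25999999046325684, 1.5), (403, 218, -1.6200000047683716, -0.41999998688697815, 3.4), (418, 235, -3.6600000858306885, -0.019999999552965164, 7.8), (420, 238, -3.680000066757202, -0.9800000190734863, 1.9), (423, 230, -3.8299999237060547, -0.5099999904632568, 1.2), (409, 236, -1.340000033378601, -0.3499999940395355, 5.1), (411, 228, -1.2799999713897705, -1.809999942779541, 3.7), (379, 215, -0.800000011920929, 0.03999999910593033, 4.4), (378, 230, -0.9100000262260437, -0.25, 3.2), (391, 234, -0.9800000190734863, -0.20999999344348907, 3.0)]
6 7 [(403, 225, 0.6399999856948853, -0.20999999344348907, 0.7), (396, 225, -0.03999999910593033, 0.07000000029802322, 0.9), (401, 218, -0.05000000074505806, -0.009999999776482582, 0.9), (416, 235, -1.5800000429153442, 0.07000000029802322, 7.1), (418, 238, -1.8799999952316284, -0.4300000071525574, 2.2), (421, 230, -1.909999966621399, -0.17000000178813934, 0.9), (407, 236, 0.009999999776482582, -0.05000000074505806, 1.5), (409, 228, -0.009999999776482582, -0.41999998688697815, 1.6), (378, 215, -0.029999999329447746, 0.029999999329447746, 0.6), (377, 230, -0.009999999776482582, -0.009999999776482582, 0.5), (390, 234, 0.0, -0.0, 0.4)]
```

View pics/strips.png

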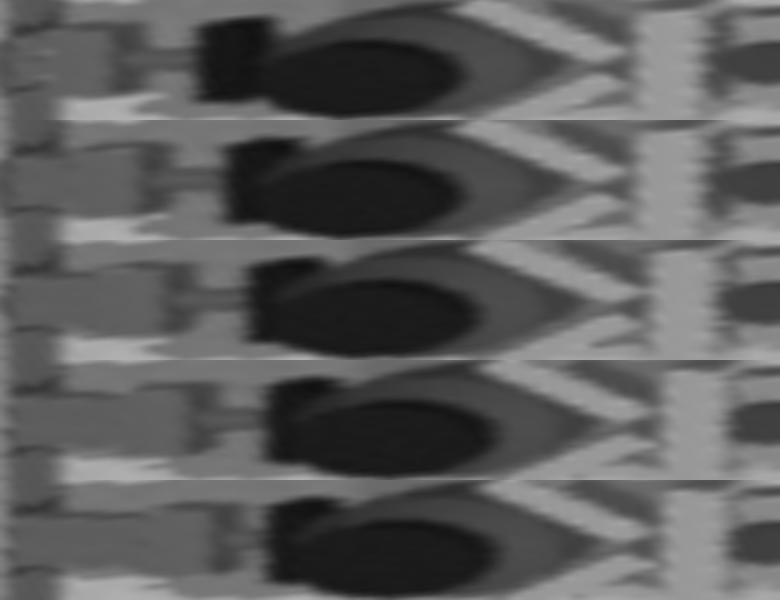

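Strips (teeth 0–4): jaw edge at x≈115, 142, 166, 190, 214; pad back edge at 198, 228, 250, 269, 269. The bottle stopped during tooth 3, and the pad took all of tooth 4. I'll let go, let it settle on the tooth, and measure the lag precisely.

Request:
drive_tool(deltas=[0, 0, 0, 0, 15, 0, 0, 0, 0, 25, 0, 0, 0, 0, 40, 0, 0, 0, 0, 50, 0, 0, 0, 0, 50])

```text
clock: 10.97
eef_pos: [0.5115, -0.2087, 0.0858]
tcp_rot: [0.929, 0.369, 0.0, -0.0]
force: [-0.8, -0.2, 0.5]
width: 0.438
finger_force: 0.0
```

Request:
drive_tool(deltas=[0, 0, -0.02, 0, 50, 0, 0, -0.05, 0, 50, 0, 0, -0.08, 0, 50, 0, 0, -0.1, 0, 50, 0, 0, -0.1, 0, 50])

```text
clock: 11.38
eef_pos: [0.5129, -0.2096, 0.1901]
tcp_rot: [0.929, 0.369, 0.002, 0.003]
force: [0.6, -0.1, 0.9]
width: 0.501
finger_force: 0.0
```

Run:
```python
from h import *
shot(8)
o=np.array([.5306,-.1233,0]);y=np.array([.2105,.9776,0]);x=np.array([.9776,-.2105,0])
ys=np.arange(-.045,.03,.0001)
def prof(k,z,xs):
    P=np.array([[proj("top",o+a*y+b*x+[0,0,z]) for a in ys] for b in xs],np.float32)
    return cv2.remap(cv2.imread(f"pics/t{k}.png",0),P[...,0],P[...,1],cv2.INTER_LINEAR).mean(0)
for k in(0,2,3,4,5,6,7,8):
    r=[]
    for xs in(np.arange(.004,.014,.001),np.arange(.008,.014,.001),np.arange(-.013,-.006,.001)):
        p=prof(k,.057,xs); i=np.flatnonzero(p<65)[0] if (p<65).any() else 0; bg=p[max(i-40,0):i-15].max()
        r.append(round(ys[i]*1e3,2))
    r2=[]
    for xs in(np.arange(-.008,.008,.001),):
        p=prof(k,.057,xs);g=cv2.GaussianBlur(p[None].astype(np.float32),(0,0),6)[0];d=np.gradient(g)
        j=np.argsort(d)[:1];r2.append((round(ys[j[0]]*1e3,2),))
    print(k,r,r2)
inc(6,8,[(396,225),(401,218),(407,236),(409,228),(390,234)]);inc(7,8,[(416,235),(416,238),(419,230),(407,236)])
```

```text
11.4833 [ 0.51144955 -0.20872326  0.18564097] [-0.08326015  0.11931699  0.00828189] 0.2147021180257526[ WARN:0@5.478] global loadsave.cpp:275 findDecoder imread_('pics/t0.png'): can't open/read file: check file path/integrity
Traceback (most recent call last):
cv2.error: OpenCV(4.12.0) /io/opencv/modules/imgproc/src/imgwarp.cpp:694: error: (-215:Assertion failed) !ssize.empty() in function 'remapBilinear'
```

```bash
cat > m.py <<'E'
from h import *
o=np.array([.5306,-.1233,0]);y=np.array([.2105,.9776,0]);x=np.array([.9776,-.2105,0])
ys=np.arange(-.045,.03,.0001)
def prof(k,z,xs):
    P=np.array([[proj("top",o+a*y+b*x+[0,0,z]) for a in ys] for b in xs],np.float32)
    return cv2.remap(cv2.imread(f"pics/t{k}.png",0),P[...,0],P[...,1],cv2.INTER_LINEAR).mean(0)
def report(ks):
  for k in ks:
    r=[]
    for xs in(np.arange(.005,.014,.001),np.arange(-.013,-.006,.001)):
        p=prof(k,.057,xs)
        r+=[round(ys[np.flatnonzero(p<t)[0]]*1e3,2) if (p<t).any() else 0 for t in(55,65)]
    p=prof(k,.057,np.arange(-.007,.007,.001));d=np.gradient(cv2.GaussianBlur(p[None].astype(np.float32),(0,0),6)[0])
    d[ys>-.008+.0]=0 if k<4 else d[ys>-.008]
    print(k,"pad edge",r,"jaw edge",round(ys[np.argmin(d)]*1e3,2))
E
python3 - <<'E'
from m import *
report((2,3,4,5,6,7,8))
inc(6,8,[(396,225),(401,218),(407,236),(409,228),(390,234)]);inc(7,8,[(416,235),(416,238),(419,230),(407,236)])
E
```

```text
2 pad edge [np.float64(-10.1), np.float64(-10.6), np.float64(-10.0), np.float64(-10.4)] jaw edge -11.0
3 pad edge [np.float64(-45.0), np.float64(-45.0), np.float64(-45.0), np.float64(-45.0)] jaw edge -11.0
4 pad edge [np.float64(-5.5), np.float64(-6.0), np.float64(-5.4), np.float64(-5.8)] jaw edge -6.1
5 pad edge [np.float64(-1.7), np.float64(-2.1), np.float64(-1.7), np.float64(-2.2)] jaw edge -2.5
6 pad edge [np.float64(1.1), np.float64(0.7), np.float64(1.3), np.float64(0.8)] jaw edge 0.6
7 pad edge [np.float64(1.4), np.float64(0.9), np.float64(1.3), np.float64(0.8)] jaw edge 0.8
8 pad edge [np.float64(1.4), np.float64(0.9), np.float64(1.3), np.float64(0.8)] jaw edge 0.8
6 8 [(396, 225, -0.03999999910593033, 0.10999999940395355, 0.9), (401, 218, -0.05999999865889549, 0.009999999776482582, 0.9), (407, 236, -0.0, -0.07000000029802322, 1.1), (409, 228, -0.07000000029802322, -0.2199999988079071, 1.3), (390, 234, 0.009999999776482582, 0.0, 0.8)]
7 8 [(416, 235, 0.38999998569488525, 0.10999999940395355, 1.9), (416, 238, 0.46000000834465027, 0.15000000596046448, 1.7), (419, 230, 0.25999999046325684, 0.4099999964237213, 1.4), (407, 236, 0.0, -0.019999999552965164, 0.9)]
```

```bash
cp pics/top0.png pics/t0.png
python3 - <<'E'
from m import *
ys[:]=ys
for n in range(20,24): cv2.imwrite(f"pics/t{n}.png",imaging.read_camera("top")[:,:,::-1])
cv2.imwrite("pics/t9.png",np.mean([cv2.imread(f"pics/t{n}.png") for n in(8,20,21,22,23)],0).astype(np.uint8))
np.set_printoptions(linewidth=250)
for xs in(np.arange(.008,.014,.001),np.arange(-.013,-.007,.001)):
    for k,c in((0,-.010),(4,-.0055),(5,-.0017),(6,.0012),(9,.0013)):
        p=prof(k,.057,xs); sel=(ys>c-.006)&(ys<c+.006)
        print(k,int(c*1e4),p[sel][::10].round().astype(int))
E
```

```text
0 -100 [132 126 119 108  96  77  55  40  34  30  30  31]
4 -55 [118 118 116 110 101  79  54  38  28  24  24  24]
5 -17 [117 116 113 107  96  78  54  37  29  25  26  27]
6 11 [115 116 114 108  96  74  51  36  27  25  25  26]
9 13 [ 93 101 105 106  98  77  55  39  28  26  26  26]
0 -100 [119 120 119 114 105  89  64  44  36  31  31  30]
4 -55 [119 118 117 111 101  81  55  39  28  24  24  23]
5 -17 [116 116 113 106  95  76  53  35  28  24  24  25]
6 11 [113 115 113 108  98  78  56  39  28  25  24  24]
9 13 [ 83  93 101 102  96  75  54  38  27  24  24  24]
```

Run:
```python
from m import *
np.set_printoptions(linewidth=250)
for xs in(np.arange(.003,.009,.001),np.arange(-.009,-.003,.001)):
    for k,c in((0,-.0255),(4,-.0209),(5,-.0169),(6,-.0129),(7,-.0089),(9,-.0095)):
        p=prof(k,.057,xs); sel=(ys>c-.006)&(ys<c+.008)
        print(k,int(c*1e4),p[sel][::10].round().astype(int))
# LK with reversed direction, medium windows, jaw + pad corner, chain 0->4->5->6->7->9
for i,j in((4,5),(5,6),(6,7),(7,9)):
    P={4:(421.5,234),5:(419.6,233.6),6:(417.7,233.2),7:(415.8,232.7)}[i]
    inc(i,j,[P,(P[0]+1,P[1]-4),(P[0]-.5,P[1]+4)],9)
```

```text
0 -254 [137 137 138 139 140 138 136 128 116 102  89  82  87  94]
4 -208 [96 96 96 96 95 92 87 79 71 70 71 77 86 94]
5 -168 [96 96 96 96 95 92 87 79 72 70 73 78 88 97]
6 -129 [ 95  96  96  96  94  91  86  78  72  70  74  80  90 100]
7 -89 [96 96 96 96 94 90 84 77 72 70 75 82 90 96]
9 -95 [ 96  96  96  96  93  90  82  74  71  71  75  83  92 100]
0 -254 [137 138 138 139 140 138 136 126 114 102  88  86  86  90]
4 -208 [96 96 96 96 96 93 88 79 71 71 73 80 86 93]
5 -168 [96 97 97 97 96 92 88 79 72 71 73 78 84 92]
6 -129 [96 96 96 96 95 92 87 79 72 72 74 80 86 92]
7 -89 [96 96 97 96 95 91 86 79 73 73 74 80 84 87]
9 -95 [96 96 96 96 94 91 84 76 73 73 77 81 87 91]
4 5 [(421, 234, -1.9600000381469727, -0.30000001192092896, 0.8), (422, 230, -1.9199999570846558, -0.28999999165534973, 1.0), (421, 238, -1.899999976158142, -0.5099999904632568, 2.5)]
5 6 [(419, 233, -1.8799999952316284, -0.46000000834465027, 0.8), (420, 229, -1.7599999904632568, -0.6000000238418579, 1.4), (419, 237, -1.8600000143051147, -0.44999998807907104, 1.9)]
6 7 [(417, 233, -1.9700000286102295, -0.6399999856948853, 1.7), (418, 229, -2.119999885559082, -0.6499999761581421, 2.9), (417, 237, -2.009999990463257, -0.46000000834465027, 2.2)]
7 9 [(415, 232, 0.23000000417232513, 0.10000000149011612, 1.9), (416, 228, 0.17000000178813934, 0.1899999976158142, 2.0), (415, 236, 0.30000001192092896, 0.09000000357627869, 1.2)]
```

The cradle met its stop during tooth 3. The pad there was pushed back by slightly more than its pushing lag, roughly 0.5–0.9 mm against 0.3 mm. Tooth 4 pushed it back a further 4 mm, and the pawl is holding it. So tooth 4 is the target, and the gripper is clear.

```bash
python3 -c "from bench import ticket;print(ticket.hand_in())"
```

```text
the job is handed in; nothing more can be done
None
```

I stood the middle amber bottle in the V cradle, wound the clamp to tooth 4, let go of the knob and handed the job in; the one close call is tooth 3 as the first pushed-back tooth (about 0.5–0.9 mm of pad lag against the 0.7 mm pushing limit).

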